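# Stamp a checked drive in the bench stamp press

### The job

Clear the red memory stick off the stamp press and put it in the round metal parts dish. Then feed the white drive lying flat along the press's guide channel, under the blue bridge, until it is fully home against the end stop, and only then press the red plunger head all the way down to its stop, hold it there for about half a second and let it spring back up. Leave the drive home in the press, and do not shift or knock over the mug, the spray can or the tape roll.

Things in the scene. Friction and masses are not known exactly. Their poses are not given: they have to be found in the camera images.
- press: fixed stamp press; origin at bench level (z = 0) on the channel's centre line; +x is the feed direction towards the end stop, z up. Aluminium deck 270 x 124 mm, x = -155 to +115 mm, y = -62 to +62 mm, top at z = 10 mm; yellow centre line at the entry end. Open at the sides from x = -155 to -55 mm.
- channel_mouth (a point): on the deck's centre line where the straight channel begins, press x = -25 mm, z = 10 mm, axes as the press. Two dark rails, 10 mm high above the deck, make a channel 74 mm wide (press y = -37 to +37 mm) from here to the stop; flared guides before it open to about 92 mm at press x = -55 mm
- drive_home (a point): point on the deck (press x = +50 mm, z = 10 mm) over which the drive's centre lies when fully home; axes as the press. The end stop's face is at press x = +100 mm, so a home drive's rear edge is at press x = 0
- bridge (a point): middle of the top of the blue bridge over the channel, press x = +65 mm, z = 51 mm. The bridge spans press x = +45 to +85 mm; its underside is at z = 42 mm, its posts at y = 45 to 60 mm either side; the plunger runs through its middle, the plunger's rubber foot hangs down to z = 35 mm when up
- plunger_top (a point): centre of the top of the red plunger head, a flat round button 38 mm across and 11 mm thick, its top 80 mm above the bench when up and 66 mm when pressed to its stop; moves with the plunger
- plunger (a joint): travel of the spring plunger, m: 0 up, 0.014 pressed down to its stop. The spring pushes back with 5 N at the start and 12 N at the stop, and returns the plunger by itself.
- drive: white flat solid-state drive, 100 (x) x 70 (y) x 12 mm, about 80 g, loose, lying flat; the origin is the centre of its underside, z up, and reads 2 mm below the surface it lies on. The solid part to grip reaches from that surface to about 8 mm above it. Either end may go first into the press.
- stick: red memory stick, 55 (x) x 19 (y) x 9 mm, 12 g, loose, lying flat on the open entry part of the press's deck; the origin is the middle of its underside; the solid plastic body to grip runs from x = -28 to +15 mm, the metal plug on to x = +28 mm
- dish: round light grey metal parts dish with a few screws fixed in it, 111 mm across and 22 mm high, loose (140 g) on the bench; the origin is the centre of its underside; inner floor 4 mm up and about 74 mm across, walls sloping outwards
- tape: small dark tape roll, 55 mm across and 19 mm high, lying flat beside one long side of the drive (bystander); origin: the centre of its underside
- mug: spotted white mug, 92 mm across and 93 mm high with a handle on one side (bystander); origin: the centre of its underside
- duster: upright spray can, 66 mm across and 225 mm high (bystander); origin: the centre of its underside

How it is judged:
By the outcome, as a careful person would: the job done as asked, in the order asked, and still so for the second after the job is handed in, with the robot touching nothing.
It also fails if it takes over 66 s, if anything falls off the work surface, if the arm or the gripper's body presses on something with over 40 N, if the wrist force passes 120 N, or if a joint passes its speed limit or range.

### The arm

A 7-joint arm with a two-finger parallel gripper is mounted at the origin on a cart in front of the work surface, level with it; the furniture and walls round the work are solid. World frame = base frame: x ahead of the robot, y to its left, z up, the work surface at z = 0. Lengths are in mm, angles in rad, forces in N, time in s.
With the tool pointing down it reaches from about 400 to 900 mm from the base axis. Payload 5.6 kg.
Tool frame: the origin (TCP) lies between the finger pads; the fingertips stand 8 mm ahead of it and the grasp point (between the pads) lies 11 mm behind it (nose_length is the distance from the TCP to the fingertips, in mm); z points along the fingers, y is the line along which they close (so a half turn about z gives the same grasp; the last joint's range is limited). The gripper opens to 92 mm and grips with 3 to 60 N. Pads are 20 mm wide; open, the fingers measure 128 mm over their backs; the gripper's body (75 mm by 189 mm) begins 69 mm behind the grasp point.
Start: joints at [-0.043, 0.468, -0.012, 1.603, 0.006, 1.071, -0.056], TCP at [650.008, -0.045, 187.292] pointing down, gripper open.
Joint ranges: [-2.53, 2.53], [-0.31, 2.02], [-1.57, 1.55], [0.28, 2.44], [-1.29, 4.43], [0.15, 1.84], [-2.92, 2.92]. Speed limits (rad/s): [2.57, 2.57, 3.14, 3.14, 3.14, 3.14, 3.14].

### API

Orientations are given as a rotation vector (axis times angle).
In Python, from plant import sense, camera, job_done, nose_length gives the robot as it stands.
- The arm moves only by the shell command python3 -m jog 'ROWS' [FORCE]. ROWS is 1 to 12 rows, parted by semicolons, with the numbers parted by commas; each row has 5 numbers: dx, dy, dz in shares of the most that a row can go, 1 being 62.5 mm, then a turn about the tool's z in fractions of the full range, 1 being pi rad, then the opening from 0.0 (shut) to 1.0 (fully open); each row shifts and turns the commanded pose from where the row before left it, along the tool's axes as they then stand; what a row does not reach is not made up. A row lasts 1/8 s, in which the tool goes at most 62.5 mm and 0.188 rad, less where a joint would pass 70% of its speed; a pose out of reach is approached as far as the arm can. The fingers move at their own pace and stop on an object; FORCE is the grip in N (left out, the last holds). Time passes only in rows, so rows that do not move let the fingers close. It prints the time, the measured TCP pose, the force, the opening and the grip force at its end. Shift and turn numbers lie between -1 and 1, and a call with a number outside is refused. Input that does not fit is refused with a message, and nothing moves.
- sense(): the state, without advancing time (a new reading comes with each control period).
- camera(name): name is "scene" or "side" or "wrist"; returns a dict with "frame" (384x512x3 uint8, red, green, blue), "depth" (384x512 float32, mm along the optical axis (not along the pixel's ray), 0 where there is no reading), "fx", "fy", "cx", "cy" (pixels), "camera_from_world" (4x4, takes a point from world to camera coordinates). Camera axes: x right, y down, z forward; pixel columns grow to the right and rows downward; lengths in mm; the calibration is good to about 2 mm. A picture is of the moment at which its call begins.
- job_done(): hands the job in; it is judged then, once.
The state is a dict: "clock": time; "joint_positions": joint angles; "qd": joint speeds; "effort": joint torques, N m; "position": TCP position; "tcp_rot": TCP orientation; "ft_force": force on the tool from outside, world axes, zero at the start; "torque": the same for the moment, N m; "opening": opening from 0.0 (shut) to 1.0 (fully open); "grip_force": force on a finger pad.
Only numpy, scipy, OpenCV 4.12 (cv2) and the standard library are available. Lean on these libraries where they do the work, as an engineer would, in place of code of your own. Each camera call takes 0.05 s, during which the arm holds its last target. There are 200 camera calls.

## Working session

There is one attempt and no reset: what is moved stays moved. The work goes in short steps, Python scripts to look and compute and a shell command to move; the robot and the scene stay as the last step left them, time stands still between calls to the robot, and variables do not carry over. Pictures are saved under pics/ and viewed, at most 10 in all, crops included, and the job is handed in when it is done.

```bash
ls; mkdir -p pics; cat > h.py <<'E'
import numpy as np, cv2
from plant import sense, camera
def grab(n):
    c=camera(n); np.savez(f'pics/{n}.npz',**c); return c
def pts(c):
    d=c['depth']; v,u=np.mgrid[:d.shape[0],:d.shape[1]]
    P=np.stack([(u-c['cx'])/c['fx']*d,(v-c['cy'])/c['fy']*d,d,np.ones_like(d)],-1)
    return (P@np.linalg.inv(c['camera_from_world']).T)[...,:3]
def ray(c,u,v,z):
    T=np.linalg.inv(c['camera_from_world']); o=T[:3,3]
    d=T[:3,:3]@np.array([(u-c['cx'])/c['fx'],(v-c['cy'])/c['fy'],1.])
    return o+d*(z-o[2])/d[2]
E
python3 - <<'E'
from h import *
ims=[]
for n in ['scene','side','wrist']:
    c=grab(n); ims.append(c['frame'][...,::-1]); print(n,np.linalg.inv(c['camera_from_world'])[:3].round(2).tolist(),c['fx'])
for n,i in zip('abc',ims): cv2.imwrite(f'pics/{n}.png',cv2.resize(i,(768,576)))
s=sense(); print(s)
E
```

```text
pics
scene [[0.72, -0.51, 0.46, 121.52], [-0.69, -0.53, 0.5, -743.27], [-0.02, -0.68, -0.73, 807.52]] 413.4274185568741
side [[-0.95, -0.15, 0.29, 239.69], [-0.32, 0.37, -0.87, 874.3], [0.02, -0.92, -0.4, 590.89]] 495.73115390901575
wrist [[1.0, 0.0, -0.0, 649.5], [-0.0, -0.96, -0.27, 76.06], [-0.0, 0.27, -0.96, 384.16]] 333.68005975008896
{'clock': 0.15, 'joint_positions': array([-0.04299875,  0.46819365, -0.01158402,  1.60338471,  0.00600113,
        1.07138847, -0.05633744]), 'qd': array([ 0.00236683, -0.00104645, -0.00075114, -0.00560163, -0.00084965,
        0.00077808, -0.00157766]), 'effort': array([ 5.41294467e-04, -5.20952761e+01, -1.22385321e-02, -2.43975341e+01,
       -5.66028839e-02,  1.53196411e-02,  8.68381130e-05]), 'position': array([ 6.49530596e+02, -7.89898981e-02,  1.86558337e+02]), 'tcp_rot': array([-2.22096294e+00, -2.22069607e+00,  1.60745507e-03]), 'ft_force': array([-0.23138965,  0.13786932, -0.26927098]), 'torque': array([-0.05666064, -0.00957025,  0.05141931]), 'grip_force': 0.0, 'opening': 0.9984883211432641}
```

View pics/a.png

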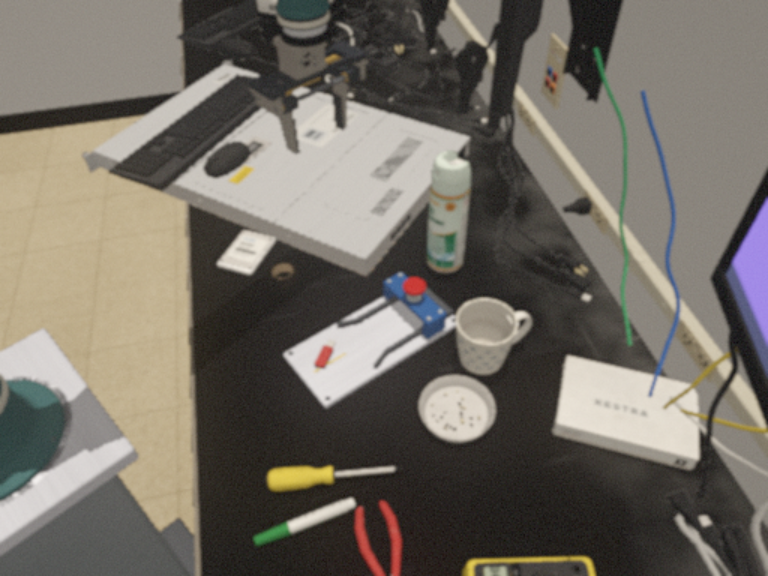

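View pics/b.png

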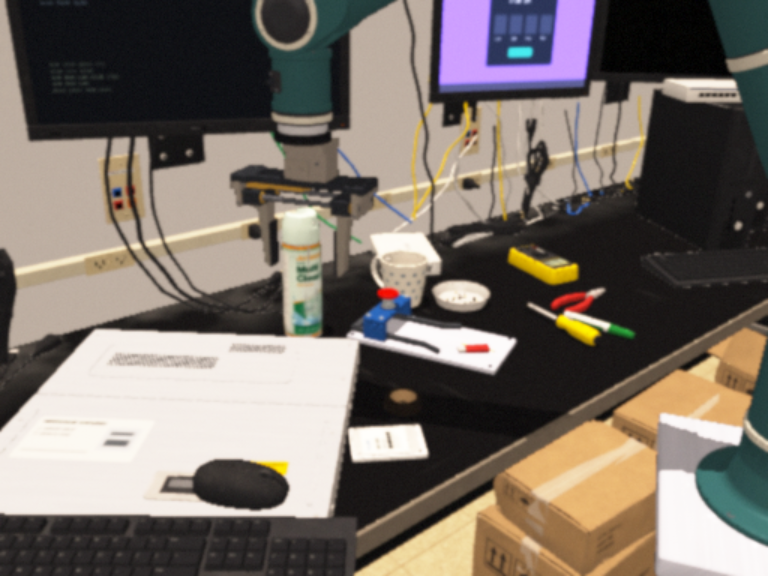

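View pics/c.png

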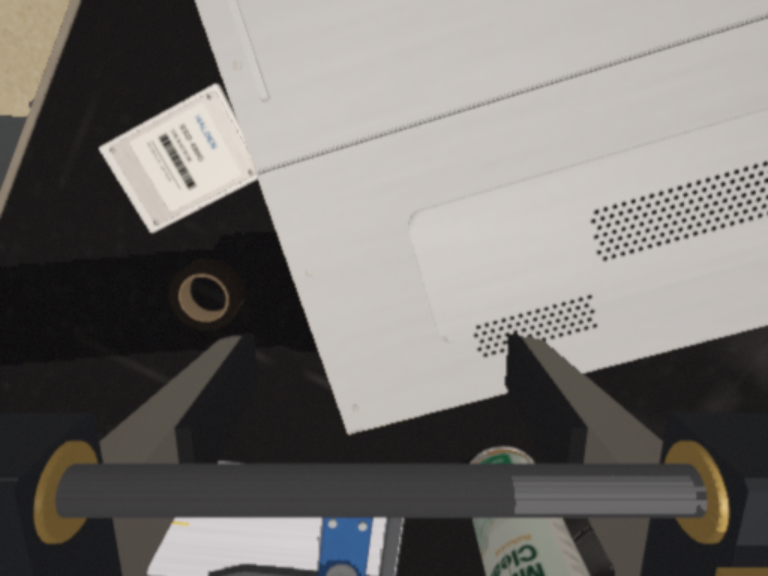

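Scene view: the press has the red stick at about (324,357), the dish is at (457,408) and the drive at (247,250), with the tape at (283,271) beside it. In the wrist view the drive's corners are (100,150), (218,85), (257,175) and (152,232), with the tape at (203,298) and the white server box on the right.

```bash
cat >> h.py <<'E'
def load(n): return dict(np.load(f'pics/{n}.npz'))
def blob(m,k=1):
    n,l,s,c=cv2.connectedComponentsWithStats(m.astype(np.uint8)); o=np.argsort(-s[1:,4])[:k]+1
    return [(l==i,s[i,4],c[i].round(1)) for i in o]
E
python3 - <<'E'
from h import *
for n in ['scene','side','wrist']:
    c=load(n);P=pts(c);h=cv2.cvtColor(c['frame'],cv2.COLOR_RGB2HSV).astype(int);H,S,V=h[...,0],h[...,1],h[...,2]
    inb=(P[...,2]>-15)&(P[...,0]>350)&(P[...,0]<900)&(abs(P[...,1])<450)&(c['depth']>0)
    for nm,m in [('red',((H<8)|(H>172))&(S>150)&(V>80)),('blue',(H>100)&(H<120)&(S>140)&(V>60)),('white',(S<50)&(V>110))]:
        for b,a,ct in blob(m&inb,7):
            if a>25:
                q=P[b]; print(n,nm,a,ct,'med',np.median(q,0).round(),'lo',np.percentile(q,2,axis=0).round(),'hi',np.percentile(q,98,axis=0).round())
c=load('wrist');P=pts(c)
for u,v in [(100,150),(218,85),(257,175),(152,232),(203,298),(203,275)]:
    u=u/1.5;v=v/1.5;print(u,v,ray(c,u,v,12).round(),P[int(v),int(u)].round())
for u,v in [(300,190),(348,430),(262,172)]: print('server',P[int(v/1.5),int(u/1.5)+5].round())
for n,u,v in [('scene',283,271),('side',403,396)]:
    c=load(n);print('tape',ray(c,u/1.5,v/1.5,19).round())
for n,u,v in [('scene',448,210),('side',303,270)]:
    c=load(n);print('can',pts(c)[int(v/1.5),int(u/1.5)].round())
E
```

```text
scene red 146 [276.3 189.9] med [ 618. -265.   80.] lo [ 600. -282.   -0.] hi [ 690. -199.   82.]
scene red 31 [214.7 239.1] med [ 441. -239.   20.] lo [ 431. -246.   17.] hi [ 452. -229.   21.]
scene blue 66 [285.8 204.6] med [ 618. -300.   52.] lo [ 603. -320.   49.] hi [ 630. -280.   54.]
scene blue 27 [264.7 188.8] med [ 619. -225.   51.] lo [ 603. -234.   49.] hi [ 630. -213.   52.]
scene white 13395 [216.9 127.3] med [701.  59.  44.] lo [ 487. -238.    4.] hi [885. 350. 223.]
scene white 5258 [269.  229.5] med [ 555. -295.   11.] lo [ 401. -441.    1.] hi [ 699. -190.   93.]
scene white 1092 [297.7 266.2] med [ 533. -422.    5.] lo [ 480. -449.    0.] hi [ 580. -390.   23.]
scene white 234 [202.5  17.7] med [630. -26. 420.] lo [612. -37. 405.] hi [668.   6. 427.]
scene white 163 [243.3 206.2] med [ 563. -203.   11.] lo [ 519. -220.   -0.] hi [ 603. -185.   22.]
scene white 117 [248.2 313.3] med [ 373. -429.   16.] lo [ 352. -448.   -1.] hi [ 394. -403.   19.]
scene white 44 [ 88.5 100.8] med [478. 432.  61.] lo [439. 415.  45.] hi [535. 449.  64.]
side red 86 [257.8 195.1] med 
[... 1592 characters left out ...]
26. -253.   59.]
wrist white 67 [346.3 305.6] med [ 765. -178.   16.] lo [ 758. -188.    1.] hi [ 779. -176.   24.]
66.66666666666667 100.0 [447.  73.  12.] [444.  73.   8.]
145.33333333333334 56.666666666666664 [536. 117.  12.] [532. 118.   1.]
171.33333333333334 116.66666666666667 [559.  55.  12.] [566.  58.  42.]
101.33333333333333 154.66666666666666 [477.  14.  12.] [475.  14.   7.]
135.33333333333334 198.66666666666666 [511. -38.  12.] [506. -41.   1.]
135.33333333333334 183.33333333333334 [512. -20.  12.] [515. -18.  19.]
server [600.  48.  44.]
server [ 630. -132.   46.]
server [575.  60.  44.]
tape [514. -38.  19.]
tape [514. -35.  19.]
can [ 730. -229.  147.]
can [ 739. -180.  133.]
```

Careful with the scale: shifts go in shares of 62.5 mm and turns go in shares of pi rad. That gives: -55 mm is -0.88, -50 mm is -0.8.

```bash
python3 -m jog '0,-0.8,-0.32,0,1;0,-0.8,-0.32,0,1;-0.8,-0.32,-0.32,0,1;-0.88,0,0,0,1;-0.88,0,0,0,1;-0.64,0,0,0,1;0,0,0,0,1;0,0,0,0,1'
python3 - <<'E'
from h import *
c=grab('wrist'); cv2.imwrite('pics/d.png',cv2.resize(c['frame'][...,::-1],(768,576)))
E
```

```text
clock: 1.15
position: [530.0, -198.9, 247.0]
tcp_rot: [-2.22, -2.221, -0.0]
ft_force: [0.3, 0.4, -0.3]
opening: 0.997
grip_force: 0.0
```

View pics/d.png

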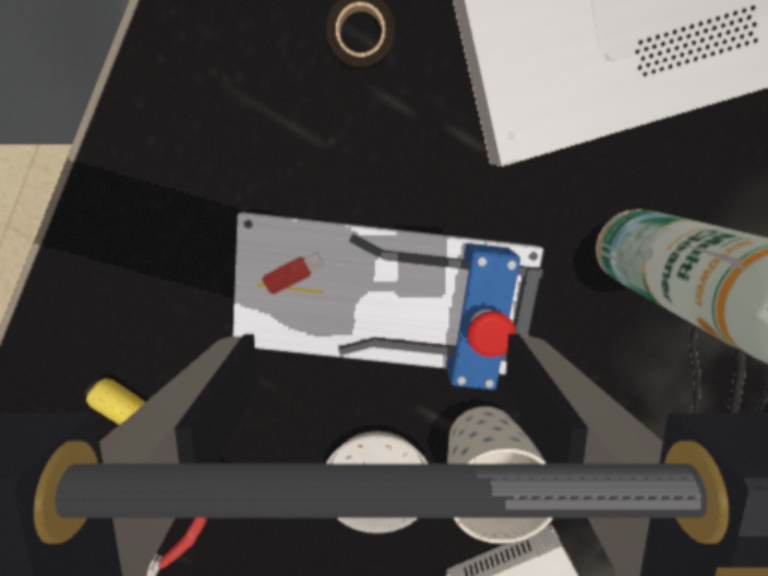

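The wrist view now shows the whole press: deck corners at (240,213), (543,248) and (235,345), stick body at (287,275) with its plug toward (315,258), and plunger head at (491,333). The dish is at (377,480), with the mug next to it.

```bash
python3 - <<'E'
from h import *
c=load('wrist');P=pts(c);h=cv2.cvtColor(c['frame'],cv2.COLOR_RGB2HSV).astype(int);H,S,V=h[...,0],h[...,1],h[...,2]
def R(u,v,z): return ray(c,u/1.5,v/1.5,z)[:2]
print('deck',P[150,180],P[215,180])
A,B,C=[R(*q,10) for q in [(240,213),(543,248),(235,346)]]
print(A,B,C,np.linalg.norm(B-A),np.linalg.norm(C-A)); print('ang long',np.arctan2(*(B-A)[::-1]),'ang short',np.arctan2(*(A-C)[::-1])-np.pi/2)
yel=(H>15)&(H<32)&(S>120)&(P[...,2]>3)&(P[...,2]<16); b,a,ct=blob(yel)[0]
ys,xs=np.nonzero(b); q=np.array([ray(c,x,y,10)[:2] for x,y in zip(xs,ys)])
def line(q):
    m=q.mean(0); w,v=np.linalg.eigh(np.cov((q-m).T)); return m,v[:,1]*np.sign(v[0,1]),w
m,d,w=line(q); print('yellow',a,m,np.arctan2(d[1],d[0]), q[:,0].min(),q[:,0].max())
red=((H<8)|(H>172))&(S>120)&(V>50)
for (b,a,ct) in blob(red,3):
    z=np.median(P[b][:,2]); ys,xs=np.nonzero(b)
    q=np.array([ray(c,x,y,z)[:2] for x,y in zip(xs,ys)]); m,d,w=line(q)
    (rc,rs,ra)=cv2.minAreaRect(q.astype(np.float32))
    print('red',a,ct,'z',z,m,'ang',np.arctan2(d[1],d[0]),'rect',rc,rs,ra)
blue=(H>100)&(H<120)&(S>140)&(abs(P[...,2]-51)<4); b,a,ct=blob(blue)[0]
ys,xs=np.nonzero(b); q=np.array([ray(c,x,y,51)[:2] for x,y in zip(xs,ys)]).astype(np.float32); print('bridge',cv2.minAreaRect(q))
# rails by height
for x in range(300,500,1): pass
r=(P[...,2]>15.5)&(P[...,2]<25)&(V<110); 
for b,a,ct in blob(r,4):
    q=P[b]; q=q[:,:2]; m,d,w=line(q); print('rail',a,ct,m,np.arctan2(d[1],d[0]),q.min(0),q.max(0))
w=(P[...,2]>2)&(P[...,2]<30)&(P[...,1]<-350)&(S<60)&(V>100); 
for b,a,ct in blob(w,2):
    q=P[b]; print('dish',a,ct,q.min(0),q.max(0))
# two-view checks
cs=load('scene')
for nm,u,v in [('stick',214.7,239.1),('plunger',276.3,189.9)]: print(nm,ray(cs,u,v,19 if nm=='stick' else 80)[:2])
E
```

```text
deck [ 433.07909181 -189.2830555    10.71920161] [ 427.95251444 -279.11191938   11.25350486]
[ 407.51168381 -178.96585242] [ 672.83935241 -209.57554156] [ 393.63014675 -302.84430009] 267.0874852870686 124.65378802692398
ang long -0.11485785269560682 ang short -0.1115921938423865
yellow 96 [ 282.22914086 -348.82765858] -0.6333257040788853 259.8346239629568 299.9186776761321
red 728 [327.  222.2] z 80.18872258207006 [ 614.92301462 -263.05126949] ang -1.401843190304918 rect (614.5701904296875, -263.0600280761719) (36.40536880493164, 35.86012268066406) 72.34520721435547
red 385 [122.2 361.3] z 14.020289663041297 [ 323.9239949  -520.78972719] ang 0.8776812284828509 rect (323.2696838378906, -522.4859008789062) (83.93936157226562, 17.093935012817383) 50.734134674072266
red 375 [190.5 183.3] z 19.569495176580915 [ 446.23612174 -231.9558578 ] ang 0.4848946602051093 rect (446.055419921875, -232.0) (40.030853271484375, 16.559738159179688) 26.876300811767578
bridge ((615.3191528320312, -264.55584716796875), (119.64035034179688, 39.78153991699219), 83.48014831542969)
rail 727 [239.2  23.2] [512.45295946 -39.90462132] -0.049826102595509625 [486.53279435 -62.41535418] [538.96623758 -15.18496512]
rail 461 [273.5 170.2] [ 555.16747441 -214.14221164] -0.17072699495384472 [ 502.70069696 -225.89720953] [ 609.73255047 -196.79301193]
rail 414 [350.5 199.3] [ 657.31761703 -252.77237073] 1.4745206641356572 [ 649.60379545 -287.20047753] [ 670.20937054 -224.35354791]
rail 394 [267.7 231.1] [ 548.59092269 -299.23781943] -0.06448197957129716 [ 491.43275477 -320.81746964] [ 597.28491091 -292.47862446]
dish 1018 [250.9 300.7] [ 477.52951566 -434.2152557     2.04515493] [ 573.8153377  -389.8936268    24.58844405]
dish 773 [340.3 368.9] [ 600.72771116 -565.86355875    2.44674942] [ 737.66372891 -504.60506996   29.98487798]
stick [ 440.72750292 -237.89608046]
plunger [ 616.87122788 -266.88867115]
```

In the tool's units: -42 mm is -0.672, 40 mm is 0.64, 0.181 rad / 3.1416 = 0.0576.

```bash
python3 -m jog '-0.272,-0.672,0,0,0.5;-0.256,-0.672,0,0,0.5;0,0,0.64,0.0576,0.5;0,0,0.64,0.0576,0.5;0,0,0.64,0.0576,0.5;0,0,0.64,0.0576,0.5;0,0,0.432,0.0576,0.5;0,0,0,0.0576,0.5;0,0,0,0,0.5;0,0,0,0,0.5'
python3 - <<'E'
from h import *
s=sense(); from scipy.spatial.transform import Rotation as Q
print(Q.from_rotvec(s['tcp_rot']).as_matrix().round(3),s['position'],s['joint_positions'].round(2))
c=grab('wrist'); P=pts(c);h=cv2.cvtColor(c['frame'],cv2.COLOR_RGB2HSV).astype(int);H,S,V=h[...,0],h[...,1],h[...,2]
red=((H<8)|(H>172))&(S>120)&(V>40)&(P[...,2]>5)&(P[...,2]<25)
for b,a,ct in blob(red,2):
    ys,xs=np.nonzero(b); q=np.array([ray(c,x,y,19.3)[:2] for x,y in zip(xs,ys)]).astype(np.float32); print(a,ct,np.median(P[b],0),cv2.minAreaRect(q))
cv2.imwrite('pics/e.png',c['frame'][...,::-1])
E
```

```text
clock: 2.45
position: [446.7, -232.2, 60.7]
tcp_rot: [3.048, 0.761, 0.001]
ft_force: [-0.3, 0.1, -0.1]
opening: 0.499
grip_force: 0.0
[[ 0.883  0.47   0.001]
 [ 0.47  -0.883  0.   ]
 [ 0.001  0.    -1.   ]] [ 446.71731303 -232.19188536   60.68254894] [ 0.18  0.41  0.28  2.07 -0.18  0.68 -0.5 ]
1209 [254.9 201.4] [ 447.03185165 -232.47386357   19.35239843] ((446.51177978515625, -232.71043395996094), (40.26750946044922, 18.078889846801758), 27.553611755371094)
```

View pics/e.png

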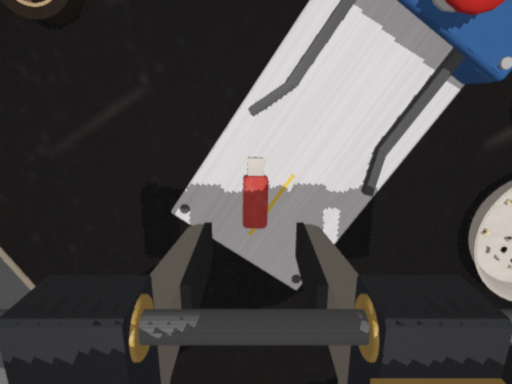

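The stick is centred between the fingers at (255,201), aligned with the pads, and the yellow line and flares are visible. I'll grasp it now.

In the tool's units: -40 mm is -0.64, 20 mm is 0.32.

```bash
cp pics/wrist.npz pics/w2.npz; python3 -m jog '0,0,0.32,0,0.5;0,0,0.32,0,0.5;0,0,0,0,0.1;0,0,0,0,0.1;0,0,0,0,0.1;0,0,0,0,0.1;0,0,-0.64,0,0.1;0,0,-0.64,0,0.1;0,0,0,0,0.1' 15
python3 - <<'E'
from h import *
c=load('w2');P=pts(c);h=cv2.cvtColor(c['frame'],cv2.COLOR_RGB2HSV).astype(int);H,S,V=h[...,0],h[...,1],h[...,2]
yel=(H>15)&(H<35)&(S>110)&(P[...,2]>3)&(P[...,2]<16); b,a,ct=blob(yel)[0]
ys,xs=np.nonzero(b); q=np.array([ray(c,x,y,10)[:2] for x,y in zip(xs,ys)]); m=q.mean(0); w,v=np.linalg.eigh(np.cov((q-m).T)); d=v[:,1]*np.sign(v[0,1]); print('yellow',a,m,np.arctan2(d[1],d[0]))
A=ray(c,173,211,10)[:2];C=ray(c,301,290,10)[:2]; print('corners',A,C,np.arctan2(*(A-C)[::-1])-np.pi/2)
E=lambda t:np.array([[np.cos(t),np.sin(t)],[-np.sin(t),np.cos(t)]])
for t in (-.114,): print('org from AC',((A+C)/2+155*E(t)[0]), 'yellow mid in press about (552,-257.5)',E(t)@(m-[552,-257.5]))
# rails: dark pixels raised ~10 above deck
r=(P[...,2]>15)&(P[...,2]<26)&(V<110)&(P[...,0]<620)
for b,a,ct in blob(r,3):
    p=(P[b][:,:2]-[552,-257.5])@E(-.114).T; k=(p[:,0]>-18)&(p[:,0]<40); print('rail',a,ct,p.min(0),p.max(0), 'straight y',np.percentile(p[k,1],[2,50,98]) if k.any() else '')
s=(S<60)&(P[...,1]<-380)&(P[...,2]>15)&(P[...,2]<26)
c1=load('scene');P=pts(c1);S=cv2.cvtColor(c1['frame'],cv2.COLOR_RGB2HSV)[...,1]
for n in ['scene','side']:
    c=load(n);P=pts(c);k=(abs(P[...,0]-530)<75)&(abs(P[...,1]+430)<75)&(P[...,2]>17)&(P[...,2]<27)
    p=P[k][:,:2]; (o,r_)=cv2.minEnclosingCircle(p.astype(np.float32)); print('dish',n,len(p),o,r_)
    k=(abs(P[...,0]-640)<90)&(abs(P[...,1]+385)<80)&(P[...,2]>82); p=P[k]; print('mug',n,cv2.minEnclosingCircle(p[:,:2].astype(np.float32)))
E
```

```text
clock: 3.62
position: [448.3, -234.0, 103.3]
tcp_rot: [3.046, 0.753, 0.009]
ft_force: [0.1, 0.0, -0.3]
opening: 0.101
grip_force: 0.0
yellow 129 [ 459.63247546 -247.4221439 ] -0.10810609444564037
corners [ 407.09902467 -180.67300599] [ 393.57373481 -304.97068753] -0.10838725265969518
org from AC [ 554.33028006 -260.4535984 ] yellow mid in press about (552,-257.5) [-92.91435885  -0.49466378]
rail 2262 [413.9 114.3] [-56.30051832 -59.44928547] [ 56.27962561 -36.41324506] straight y [-44.06608143 -39.64025873 -36.96672417]
rail 1569 [306.4  56.5] [-55.68541336  36.94533752] [40.28485559 54.73395767] straight y [37.44544606 40.92424499 44.52767362]
rail 886 [37.5  9.4] [-90.48234848 188.86064379] [-63.43869368 225.40851128] straight y 
dish scene 287 (541.3538208007812, -430.9520568847656) 75.25883483886719
mug scene ((664.1436767578125, -376.6947326660156), 86.48744201660156)
dish side 153 (546.3338623046875, -434.0538330078125) 79.721923828125
mug side ((665.890869140625, -375.0988464355469), 87.28986358642578)
```

```bash
python3 - <<'E'
from h import *
c=grab('wrist'); P=pts(c);h=cv2.cvtColor(c['frame'],cv2.COLOR_RGB2HSV).astype(int);H,S,V=h[...,0],h[...,1],h[...,2]
s=sense();print(s['position'],s['opening'],s['grip_force'])
red=((H<8)|(H>172))&(S>120)&(V>40)
for b,a,ct in blob(red,4): print(a,ct,np.median(P[b],0))
cv2.imwrite('pics/f.png',c['frame'][...,::-1])
E
```

```text
[ 447.04855489 -233.29242255  101.66804663] 0.10038257568267009 0.0
1523 [425.9  12.7] [ 606.00617786 -267.65438386   79.92135521]
886 [251.5 188. ] [ 446.81234165 -232.35214738   19.43115493]
205 [422.2 376.3] [ 346.18427366 -490.32922472   13.77916279]
```

View pics/f.png

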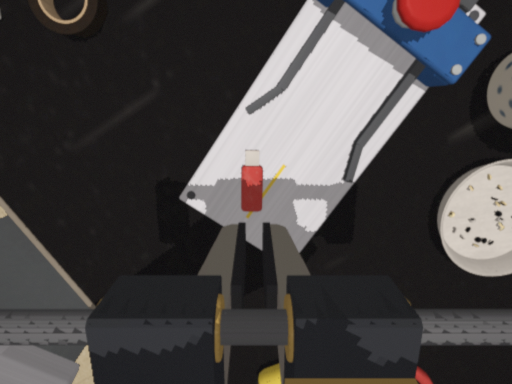

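The stick has not moved (251,188), so the fingers probably hadn't finished closing before the lift. I'll go down again and check before lifting.

In the tool's units: 30 mm is 0.48, 20 mm is 0.32.

```bash
python3 -c "
import plant;print(plant.nose_length() if callable(plant.nose_length) else plant.nose_length)"; python3 -m jog '0,0,0.48,0,0.5;0,0,0.48,0,0.5;0,0,0.32,0,0.5;0,0,0,0,0.5;0,0,0,0,0.5'; python3 -m jog '0,0,0,0,0.1;0,0,0,0,0.1;0,0,0,0,0.1;0,0,0,0,0.1'
```

```text
8.0
clock: 4.3
position: [445.9, -233.1, 20.3]
tcp_rot: [-3.05, -0.754, 0.0]
ft_force: [0.2, 0.3, 0.1]
opening: 0.5
grip_force: 0.0
clock: 4.8
position: [446.1, -233.1, 20.5]
tcp_rot: [3.05, 0.754, 0.001]
ft_force: [0.7, 0.1, 0.2]
opening: 0.11
grip_force: 0.0
```

In the tool's units: 2 mm is 0.032.

```bash
python3 -m jog '0,0,0,0,0.5;0,0,0,0,0.5;0,0,0,0,0.5;0,0,0.032,0,0.5;0,0,0.032,0,0.5;0,0,0,0,0.5'; python3 -m jog '0,0,0.032,0,0.5;0,0,0,0,0.5';  python3 - <<'E'
from h import *
c=grab('side'); cv2.imwrite('pics/g.png',cv2.resize(c['frame'][150:270,230:390,::-1],(800,600),interpolation=cv2.INTER_CUBIC))
E
```

```text
clock: 5.55
position: [445.8, -233.0, 16.1]
tcp_rot: [-3.05, -0.754, 0.001]
ft_force: [0.8, 0.2, -1.1]
opening: 0.5
grip_force: 0.0
clock: 5.8
position: [445.9, -233.0, 14.1]
tcp_rot: [-3.05, -0.754, 0.0]
ft_force: [-0.1, -1.3, -0.0]
opening: 0.5
grip_force: 0.0
```

View pics/g.png

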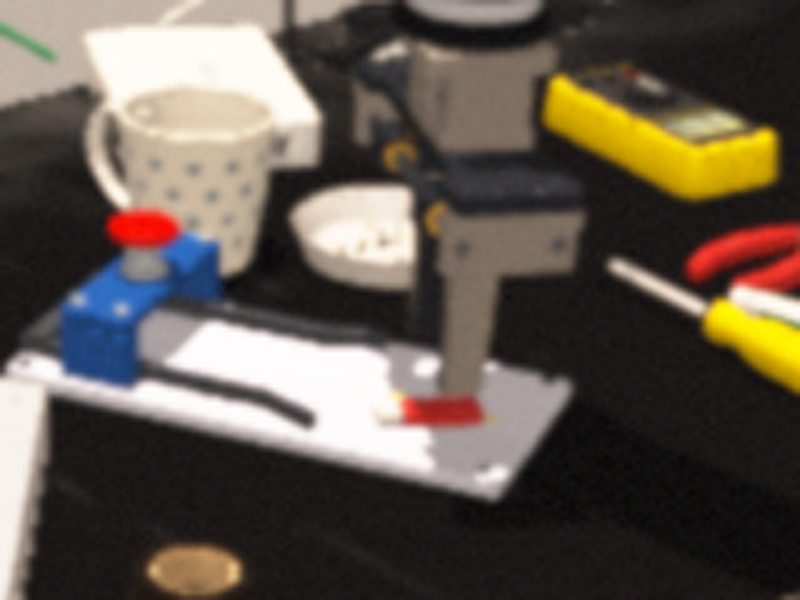

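The near fingertip, at (460,390) in the crop, is above or behind the stick at (445,410), and there is no deck contact although the pose puts the tips at z ≈ 6. I'll measure where the tip really is.

```bash
python3 - <<'E'
from h import *
c=load('side');P=pts(c);T=c['camera_from_world']
def pr(p):
    q=T[:3,:3]@p+T[:3,3]; return np.array([c['fx']*q[0]/q[2]+c['cx'],c['fy']*q[1]/q[2]+c['cy']])
for s in (-1,1):
  for l in (23,40):
    p=np.array([446+s*l*.466,-233-s*l*.885,6.1]); q=pr(p); print('pred tip',p.round(),'crop px',((q-[230,150])*5).round())
for v in range(330,420,10):
    print(v,[P[150+v//5,230+u//5].round().tolist() for u in (445,460,475)])
c=load('scene');c=grab('scene');P=pts(c); k=(abs(P[...,0]-446)<60)&(abs(P[...,1]+233)<60)&(P[...,2]>22)&(P[...,2]<60); p=P[k]; print(p.min(0),p.max(0)); cv2.imwrite('pics/h.png',cv2.resize(c['frame'][170:290,140:300,::-1],(800,600),interpolation=cv2.INTER_CUBIC))
E
```

```text
pred tip [ 435. -213.    6.] crop px [451. 448.]
pred tip [ 427. -198.    6.] crop px [460. 465.]
pred tip [ 457. -253.    6.] crop px [427. 406.]
pred tip [ 465. -268.    6.] crop px [418. 391.]
330 [[439.0, -194.0, 79.0], [432.0, -195.0, 80.0], [426.0, -203.0, 77.0]]
340 [[438.0, -192.0, 75.0], [432.0, -196.0, 74.0], [426.0, -201.0, 73.0]]
350 [[438.0, -192.0, 69.0], [432.0, -196.0, 69.0], [426.0, -205.0, 66.0]]
360 [[438.0, -195.0, 63.0], [431.0, -197.0, 63.0], [425.0, -202.0, 62.0]]
370 [[439.0, -200.0, 55.0], [432.0, -200.0, 56.0], [425.0, -203.0, 56.0]]
380 [[438.0, -199.0, 50.0], [432.0, -202.0, 50.0], [424.0, -204.0, 50.0]]
390 [[438.0, -200.0, 44.0], [432.0, -205.0, 43.0], [426.0, -213.0, 40.0]]
400 [[445.0, -237.0, 20.0], [438.0, -241.0, 19.0], [431.0, -245.0, 18.0]]
410 [[443.0, -230.0, 18.0], [435.0, -229.0, 20.0], [428.0, -232.0, 19.0]]
[ 421.51840726 -267.95220366   22.17725614] [ 469.52035971 -203.99311222   59.92059615]
```

View pics/h.png

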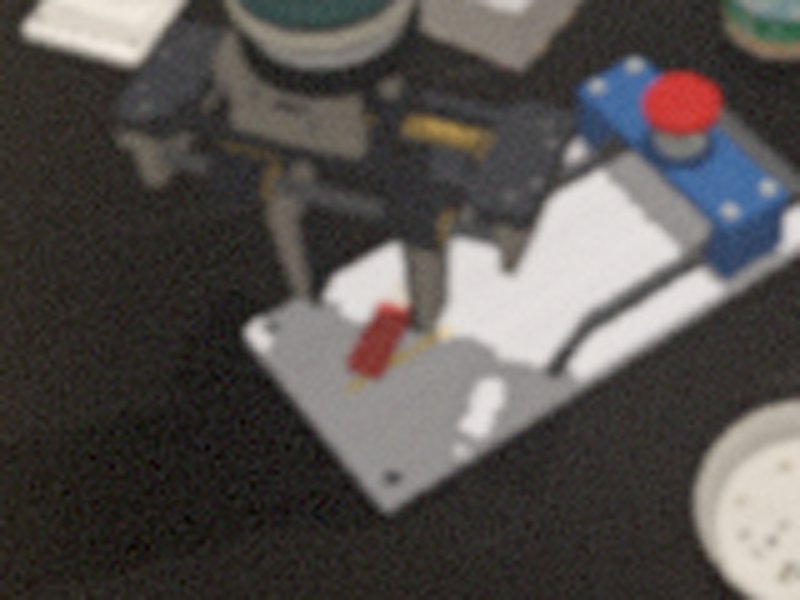

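Both views show the fingertips at about z = 40, while the reported TCP implies 6. The fingers really end roughly 27 mm behind the reported TCP, so the stated nose length is wrong. I'll calibrate it by gently touching the deck beside the stick.

In the tool's units: 10 mm is 0.16, 2 mm is 0.032.

```bash
python3 -m jog '0,0,0.16,0,0.5;0,0,0.16,0,0.5;0,0,0,0,0.5;0,0,0.032,0,0.5;0,0,0.032,0,0.5;0,0,0,0,0.5'; python3 - <<'E'
from h import *
c=grab('side');P=pts(c); 
f=c['frame'].astype(int)
for v in range(222,240): print(v,P[v,322].round().tolist(),f[v,322].tolist(), P[v,318].round().tolist(),f[v,318].tolist())
E
```

```text
clock: 6.65
position: [446.0, -233.0, -9.7]
tcp_rot: [3.05, 0.754, 0.0]
ft_force: [1.0, 0.1, -0.0]
opening: 0.5
grip_force: 0.0
222 [432.0, -200.0, 62.0] [124, 110, 93] [442.0, -203.0, 59.0] [91, 79, 70]
223 [431.0, -198.0, 60.0] [125, 112, 96] [442.0, -200.0, 57.0] [89, 77, 68]
224 [431.0, -199.0, 57.0] [124, 109, 94] [441.0, -198.0, 55.0] [89, 79, 69]
225 [431.0, -198.0, 54.0] [126, 112, 95] [441.0, -197.0, 53.0] [88, 76, 67]
226 [431.0, -198.0, 52.0] [123, 109, 94] [441.0, -198.0, 50.0] [90, 80, 70]
227 [431.0, -198.0, 49.0] [127, 112, 96] [440.0, -198.0, 47.0] [95, 82, 74]
228 [431.0, -200.0, 45.0] [124, 110, 94] [441.0, -200.0, 44.0] [101, 88, 80]
229 [430.0, -197.0, 45.0] [123, 110, 94] [439.0, -195.0, 44.0] [101, 83, 76]
230 [431.0, -201.0, 39.0] [126, 110, 95] [439.0, -196.0, 40.0] [99, 83, 74]
231 [430.0, -199.0, 38.0] [126, 110, 97] [439.0, -194.0, 39.0] [102, 84, 75]
232 [430.0, -200.0, 35.0] [124, 109, 95] [439.0, -198.0, 34.0] [103, 88, 75]
233 [430.0, -201.0, 32.0] [125, 109, 95] [438.0, -193.0, 34.0] [108, 92, 82]
234 [429.0, -196.0, 31.0] [126, 112, 96] [439.0, -197.0, 29.0] [107, 92, 81]
235 [430.0, -204.0, 25.0] [122, 107, 93] [439.0, -200.0, 25.0] [112, 97, 86]
236 [429.0, -200.0, 24.0] [133, 119, 110] [438.0, -197.0, 24.0] [124, 111, 104]
237 [432.0, -220.0, 10.0] [147, 137, 134] [439.0, -200.0, 19.0] [149, 137, 134]
238 [432.0, -216.0, 10.0] [163, 153, 153] [441.0, -211.0, 10.0] [162, 150, 151]
239 [430.0, -211.0, 10.0] [166, 157, 156] [440.0, -210.0, 8.0] [166, 156, 157]
```

```bash
for i in 1 2; do :; done; python3 -m jog '0,0,0.032,0,0.5;0,0,0.032,0,0.5;0,0,0.032,0,0.5;0,0,0,0,0.5' | grep -E 'pos|force'; python3 -m jog '0,0,0.016,0,0.5;0,0,0,0,0.5'| grep -E 'pos|force'; python3 -m jog '0,0,0.016,0,0.5;0,0,0,0,0.5'| grep -E 'pos|force'; python3 -m jog '0,0,0.016,0,0.5;0,0,0,0,0.5'| grep -E 'pos|force'
```

```text
position: [445.8, -233.0, -15.9]
ft_force: [-0.3, -0.5, -0.0]
grip_force: 0.0
position: [446.0, -233.0, -16.8]
ft_force: [0.1, 0.0, -0.9]
grip_force: 0.0
position: [446.1, -233.1, -16.9]
ft_force: [-2.9, 0.5, 9.7]
grip_force: 4.7
position: [446.1, -233.1, -16.9]
ft_force: [-5.2, 2.0, 20.7]
grip_force: 10.2
```

Contact at TCP z = -16.9 with the deck at 10 means tip z = TCP z + 27. I'll back off slightly, grip, check, then lift.

In the tool's units: -3 mm is -0.048.

```bash
python3 -m jog '0,0,-0.048,0,0.5;0,0,0,0,0.1;0,0,0,0,0.1;0,0,0,0,0.1;0,0,0,0,0.1;0,0,0,0,0.1' 15 && python3 -m jog '0,0,-0.32,0,0.1;0,0,-0.32,0,0.1;0,0,-0.32,0,0.1;0,0,0,0,0.1'
python3 - <<'E'
from h import *
c=load('w2')
w=np.load('pics/wrist.npz'); c=dict(w); P=pts(c); S=cv2.cvtColor(c['frame'],cv2.COLOR_RGB2HSV)[...,1]; 
v,u=np.mgrid[:384,:512]; k=(u>430)&(v>150)&(v<290)&(c['frame'].min(-1)>110)
q=np.array([ray(c,x,y,22)[:2] for x,y in zip(u[k],v[k])]); print('dish w(partial) rim22',q.min(0),q.max(0))
for n in ['scene','side']:
    c=load(n) if n=='side' else load('scene'); P=pts(c); HS=cv2.cvtColor(c['frame'],cv2.COLOR_RGB2HSV).astype(int)
    m=(HS[...,1]<60)&(HS[...,2]>100)&(abs(P[...,0]-530)<70)&(abs(P[...,1]+430)<75)&(P[...,2]>-3)&(P[...,2]<30)
    b,a,ct=blob(m)[0]; p=P[b]; r=p[p[:,2]>17][:,:2]
    A=np.c_[2*r,np.ones(len(r))]; x=np.linalg.lstsq(A,(r**2).sum(1),rcond=None)[0]; print(n,a,'circle',x[:2],np.sqrt(x[2]+x[:2]@x[:2]),p.min(0),p.max(0))
E
```

```text
clock: 8.7
position: [445.9, -233.0, -15.8]
tcp_rot: [-3.05, -0.754, 0.0]
ft_force: [0.3, 0.1, 0.4]
opening: 0.206
grip_force: 15.0
clock: 9.2
position: [447.1, -233.4, 45.4]
tcp_rot: [3.048, 0.754, 0.004]
ft_force: [0.4, -0.4, -0.1]
opening: 0.206
grip_force: 15.0
dish w(partial) rim22 [ 469.7547822  -484.68072842] [ 572.42835621 -388.11986391]
scene 1862 circle [ 525.65488623 -444.04134916] 53.40866895654035 [ 471.14118343 -498.65914225   -2.84679279] [ 596.64933223 -377.01148919   26.20593617]
side 328 circle [ 527.52472123 -443.92860023] 53.0930919714164 [ 504.81585712 -500.5106221    -1.79299738] [ 598.2563493  -387.94055943   25.69776646]
```

In the tool's units: 56 mm is 0.896, 55 mm is 0.88.

```bash
python3 -m jog '-0.144,0.896,0,0,0.1;-0.144,0.896,0,0,0.1;-0.144,0.896,0,0,0.1;-0.144,0.88,0,0,0.1;0,0,0,0,0.1;0,0,0.4,0,0.1;0,0,0.32,0,0.1;0,0,0.16,0,0.1;0,0,0,0,0.1;0,0,0,0,0.1' ; python3 -m jog '0,0,0.032,0,0.1;0,0,0,0,0.1'
```

```text
clock: 10.45
position: [518.6, -447.4, -10.0]
tcp_rot: [3.049, 0.754, 0.001]
ft_force: [-0.5, -0.4, -0.6]
opening: 0.204
grip_force: 15.0
clock: 10.7
position: [518.2, -447.2, -12.3]
tcp_rot: [3.049, 0.754, 0.001]
ft_force: [-0.4, -0.8, 0.2]
opening: 0.202
grip_force: 15.0
```

```bash
python3 -m jog '0,0,0.032,0,0.1;0,0,0.032,0,0.1;0,0,0,0,0.1;0,0,0,0,0.4;0,0,0,0,0.4;0,0,0,0,0.4;0,0,-0.8,0,0.4;0,0,-0.96,0,0.4;0,0,-0.48,0,0.4'; python3 -m jog '0.384,-0.88,0,0.0095,1;0.384,-0.88,0,0,1;0.384,-0.88,0,0,1;0.384,-0.88,0,0,1;0.384,-0.88,0,0,1;0.384,-0.88,0,0,1;0.384,-0.88,0,0,1;0.384,-0.88,0,0,1;0,0,0,0,1;0,0,0,0,1;0,0,0,0,1'
python3 - <<'E'
from h import *
s=sense(); from scipy.spatial.transform import Rotation as Q
print(Q.from_rotvec(s['tcp_rot']).as_matrix().round(4),s['position'],s['joint_positions'].round(2))
c=grab('wrist');cs=grab('scene')
for n,c in (('wrist',c),('scene',cs)):
    P=pts(c);h=cv2.cvtColor(c['frame'],cv2.COLOR_RGB2HSV).astype(int);H,S,V=h[...,0],h[...,1],h[...,2]
    d=(P[...,2]>3)&(P[...,2]<20)&(np.hypot(P[...,0]-505,P[...,1]-65)<75)&(V>90)&(S<90)
    b,a,ct=blob(cv2.morphologyEx(d.astype(np.uint8),cv2.MORPH_OPEN,np.ones((3,3))))[0]; z=np.median(P[b][:,2]); ys,xs=np.nonzero(b)
    for zz in (z,10):
        q=np.array([ray(c,x,y,zz)[:2] for x,y in zip(xs,ys)]).astype(np.float32); print(n,a,ct,z,cv2.minAreaRect(q))
    red=((H<8)|(H>172))&(S>120)&(np.hypot(P[...,0]-526,P[...,1]+444)<70)
    if red.any(): b,a,ct=blob(red)[0]; print('stick',a,np.median(P[b],0))
# tape
c=load('wrist');P=pts(c);k=(P[...,2]>13)&(P[...,2]<24)&(np.hypot(P[...,0]-513,P[...,1]+38)<45);p=P[k][:,:2];print('tape',len(p),p.min(0),p.max(0)) if k.any() else 0
im=np.hstack([cv2.resize(c['frame'],(480,360)),cv2.resize(cs['frame'][225:315,250:350],(320,288))[:288] if 0 else cv2.resize(cs['frame'][225:315,250:330],(320,360))]);cv2.imwrite('pics/i.png',im[...,::-1])
E
```

```text
clock: 11.82
position: [519.2, -448.4, 127.2]
tcp_rot: [3.046, 0.753, 0.005]
ft_force: [0.2, -0.0, -0.3]
opening: 0.4
grip_force: 0.0
clock: 13.2
position: [495.7, 30.5, 123.4]
tcp_rot: [3.061, 0.703, 0.0]
ft_force: [-0.5, 0.5, -0.3]
opening: 0.996
grip_force: 0.0
[[ 8.997e-01  4.365e-01  3.000e-04]
 [ 4.365e-01 -8.997e-01 -6.000e-04]
 [-0.000e+00  7.000e-04 -1.000e+00]] [495.66100799  30.54601862 123.36871051] [-0.31  0.29  0.21  2.04 -0.08  0.81 -1.17]
wrist 7606 [224.6 152.7] 9.033051179555656 ((503.56207275390625, 65.76223754882812), (98.8631820678711, 69.14323425292969), 26.218372344970703)
wrist 7606 [224.6 152.7] 9.033051179555656 ((503.74676513671875, 65.75765991210938), (98.55682373046875, 68.9289779663086), 26.218435287475586)
scene 730 [165.6 165.8] 8.604661242418274 ((511.535888671875, 61.99169921875), (125.68696594238281, 90.34320831298828), 19.199081420898438)
scene 730 [165.6 165.8] 8.604661242418274 ((510.8547058105469, 60.58525085449219), (125.4673843383789, 90.18540954589844), 19.1990909576416)
stick 104 [ 516.71485671 -448.29215297   12.75943041]
tape 1564 [486.28983067 -61.96743805] [539.14750143  -8.74869639]
```

View pics/i.png

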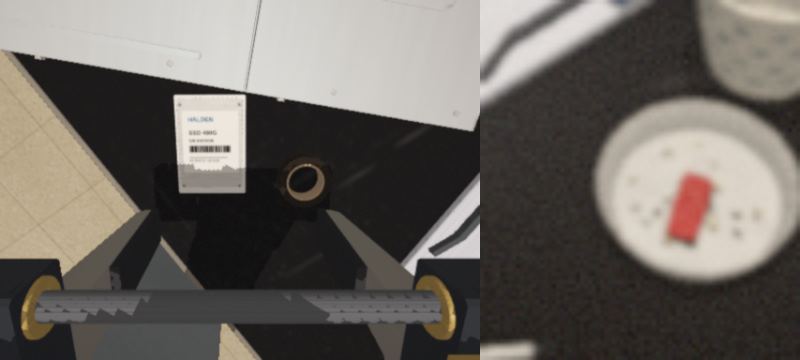

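The inset shows the stick lying inside the dish. In the wrist view the drive is at (210,143) and the tape clears its long side by about 32 mm. I'll grip the end away from the server.

In the tool's units: 50 mm is 0.8, 30 mm is 0.48, -0.006 rad / 3.1416 = -0.0019.

```bash
python3 -m jog '-0.16,-0.448,0,-0.0019,0.87;0,0,0.8,0,0.87;0,0,0.8,0,0.87;0,0,0.48,0,0.87;0,0,0,0,0.87;0,0,0,0,0.87'; python3 -m jog '0,0,0.16,0,0.87;0,0,0.096,0,0.87;0,0,0,0,0.87;0,0,0,0,0.87'
```

```text
clock: 14.05
position: [475.1, 52.6, -5.8]
tcp_rot: [3.059, 0.715, 0.002]
ft_force: [1.1, 0.6, -0.1]
opening: 0.87
grip_force: 0.0
clock: 14.55
position: [474.3, 53.2, -22.6]
tcp_rot: [3.059, 0.717, 0.0]
ft_force: [-0.1, -0.2, -1.1]
opening: 0.873
grip_force: 0.0
```

Careful with the scale: shifts go in shares of 62.5 mm and turns go in shares of pi rad. That gives: 1.5 mm is 0.024.

```bash
python3 -m jog '0,0.024,0.024,0,0.87;0,0,0,0,0.6;0,0,0,0,0.6;0,0,0,0,0.6;0,0,0,0,0.6' 30; python3 -m jog '0,0,-0.32,0,0.6;0,0,-0.8,0,0.6;0,0,-0.48,0,0.6;0,0,0,0,0.6;0,0,0,0,0.6'
python3 - <<'E'
from h import *
s=sense(); from scipy.spatial.transform import Rotation as Q
R=Q.from_rotvec(s['tcp_rot']).as_matrix();p=s['position'];print(R.round(4),p,s['joint_positions'].round(2))
c=grab('wrist');P=pts(c);h=cv2.cvtColor(c['frame'],cv2.COLOR_RGB2HSV).astype(int);S,V=h[...,1],h[...,2]
L=(P-p)@R   # tool coords
d=(abs(L[...,1])<45)&(L[...,0]>-5)&(L[...,0]<110)&(L[...,2]<0)&(L[...,2]>-50)&(V>90)&(S<90)
b,a,ct=blob(d)[0]; q=L[b]; print(a,'tool box',np.percentile(q,[1,50,99],axis=0).round(1)); print(cv2.minAreaRect(q[:,:2].astype(np.float32)))
A=np.c_[q[:,:2],np.ones(len(q))]; print('plane',np.linalg.lstsq(A,q[:,2],rcond=None)[0])
E
```

```text
clock: 15.18
position: [474.9, 51.8, -24.2]
tcp_rot: [3.059, 0.717, 0.0]
ft_force: [0.1, -1.4, -0.9]
opening: 0.754
grip_force: 30.0
clock: 15.8
position: [474.0, 51.8, 75.0]
tcp_rot: [-3.058, -0.718, 0.002]
ft_force: [0.3, -0.0, -1.2]
opening: 0.751
grip_force: 30.0
[[ 8.956e-01  4.449e-01 -1.300e-03]
 [ 4.449e-01 -8.956e-01 -2.000e-04]
 [-1.300e-03 -4.000e-04 -1.000e+00]] [474.03720863  51.84303273  75.03074667] [-0.35  0.34  0.2   2.12 -0.1   0.69 -1.19]
22590 tool box [[ -3.9 -34.4 -34.6]
 [ 43.4  -0.5 -33. ]
 [ 81.   33.5 -30.7]]
((38.45487976074219, -0.28014373779296875), (87.02192687988281, 70.3496322631836), 0.15531620383262634)
plane [ 9.65852316e-03 -2.28853810e-05 -3.33566039e+01]
```

In the tool's units: 48.8 mm is 0.7808, 48.5 mm is 0.776, 0.143 rad / 3.1416 = 0.0455.

```bash
python3 -m jog '-0.56,0.776,0,0,0.6;-0.56,0.776,0,0,0.6;-0.56,0.776,0,0,0.6;-0.56,0.776,0,0,0.6;-0.552,0.7808,0,0,0.6;0,0,0,0.0455,0.6;0,0,0,0.0455,0.6;0,0,0.48,0.0455,0.6;0,0,0.48,0.0458,0.6;0,0,0.24,0,0.6;0,0,0,0,0.6;0,0,0,0,0.6'
cat >> h.py <<'E'
O=np.array([552,-257.5]);th=-.112;E=np.array([[np.cos(th),np.sin(th)],[-np.sin(th),np.cos(th)]])
def where():
    from scipy.spatial.transform import Rotation as Q
    s=sense();R=Q.from_rotvec(s['tcp_rot']).as_matrix();p=s['position']
    print('press xy',E@(p[:2]-O),'z',p[2],'yaw err',np.arctan2(R[1,0],R[0,0])-th,'F press',E@s['ft_force'][:2],s['ft_force'][2],'j',s['joint_positions'].round(2)); return p,R
def drive(z=20,shift=0):
    p,R=where();c=grab('wrist');P=pts(c);h=cv2.cvtColor(c['frame'],cv2.COLOR_RGB2HSV).astype(int);S,V=h[...,1],h[...,2];L=(P-p)@R
    return p,R,c,P,h,L
E
python3 - <<'E'
from h import *
p,R,c,P,h,L=drive()
V,S=h[...,2],h[...,1]
r=(P[...,2]>15)&(P[...,2]<26)&(V<110)&(P[...,0]<620)&(P[...,1]>-340)&(P[...,1]<-180)
for b,a,ct in blob(r,3):
    q=(P[b][:,:2]-O)@E.T; k=(q[:,0]>-18)&(q[:,0]<40)
    if a>100: print('rail',a,ct,q.min(0),q.max(0),'straight y',np.percentile(q[k,1],[2,50,98]) if k.any() else '')
cv2.imwrite('pics/j.png',c['frame'][...,::-1])
E
```

```text
clock: 17.35
position: [426.9, -243.6, 1.2]
tcp_rot: [3.137, -0.175, 0.001]
ft_force: [0.7, -0.2, -0.1]
opening: 0.756
grip_force: 30.0
press xy [-125.88617147   -0.14678746] z 1.2291902976605957 yaw err 0.0007623337558211596 F press [ 0.68311995 -0.16180183] -0.09551101413404894 j [ 0.16  0.51  0.36  2.13 -0.34  0.55 -0.92]
rail 1824 [341.9  51.8] [-56.31400476 -55.44907752] [ -4.76770176 -36.79281993] straight y [-44.56753996 -40.22740082 -36.94710905]
rail 1729 [167.9  51.5] [-55.80445196  36.54666156] [-4.794804   55.38464404] straight y [36.73991842 39.87633391 44.07704061]
```

View pics/j.png

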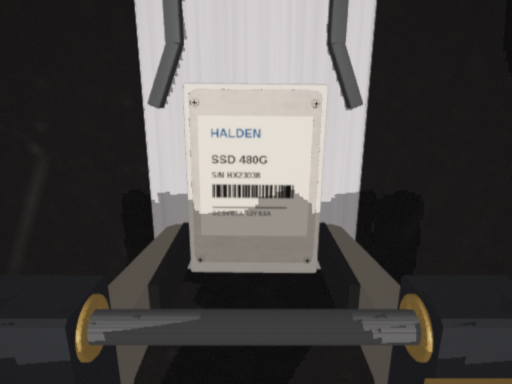

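The drive (255,178) is held square to the deck, centred between the flares at (160,105) and (350,105). Now lower it.

In the tool's units: 6 mm is 0.096, 1 mm is 0.016.

```bash
python3 -m jog '0,0,0.096,0,0.6;0,0,0.096,0,0.6;0,0,0.016,0,0.6;0,0,0,0,0.6' | grep -E 'pos|ft_f'; python3 -m jog '0,0,0.016,0,0.6;0,0,0,0,0.6' | grep -E 'pos|ft_f'; python3 -m jog '0,0,0.016,0,0.6;0,0,0,0,0.6'| grep -E 'pos|ft_f'
```

```text
position: [426.4, -243.3, -12.3]
ft_force: [-0.7, -0.4, -0.7]
position: [426.6, -243.3, -13.2]
ft_force: [-0.3, 0.1, -1.1]
position: [426.6, -243.3, -14.2]
ft_force: [0.5, 0.1, 0.4]
```

In the tool's units: 7 mm is 0.112, 0.3 mm is 0.0048.

```bash
python3 -m jog '0.112,0,0.0048,0,0.6;0.112,0,0,0,0.6;0.112,0,0,0,0.6;0,0,0,0,0.6'| grep -E 'pos|ft_f'; python3 -m jog '0.096,0,0,0,0.6;0.096,0,0,0,0.6;0.096,0,0,0,0.6;0,0,0,0,0.6'| grep -E 'pos|ft_f'; python3 -m jog '0.08,0,0,0,0.6;0.08,0,0,0,0.6;0.08,0,0,0,0.6;0,0,0,0,0.6'| grep -E 'pos|ft_f'; python3 -c "
from h import *
where()"
```

```text
position: [448.4, -245.9, -14.2]
ft_force: [-0.6, -0.3, 2.8]
position: [465.3, -247.8, -14.2]
ft_force: [-2.0, -0.1, 5.1]
position: [480.0, -249.5, -14.2]
ft_force: [-2.2, -0.3, 5.3]
press xy [-72.4023495   -0.13197834] z -14.227341201883439 yaw err -0.0004898172964531988 F press [-2.17775518 -0.52698273] 5.348647905796668 j [ 0.14  0.6   0.35  2.01 -0.35  0.59 -0.95]
```

In the tool's units: -40 mm is -0.64, -20 mm is -0.32.

```bash
python3 -m jog '0,0,0,0,0.87;0,0,0,0,0.87;0,0,-0.32,0,0.87;0,0,-0.32,0,0.87;-0.64,0,0,0,0;0,0,0,0,0;0,0,0,0,0;0,0,0,0,0;0,0,0.32,0,0;0,0,0.288,0,0;0,0,0,0,0;0,0,0,0,0'; python3 -c "
from h import *
where()"
```

```text
clock: 21.4
position: [440.6, -245.1, -12.5]
tcp_rot: [3.136, -0.177, -0.0]
ft_force: [-1.0, -0.1, 0.3]
opening: 0.019
grip_force: 0.0
press xy [-112.13109278   -0.1129419 ] z -12.494762608213202 yaw err -0.00048169166759014226 F press [-0.97594414 -0.22487469] 0.3207251092067481 j [ 0.16  0.56  0.35  2.1  -0.35  0.54 -0.92]
```

In the tool's units: 6 mm is 0.096, 2.3 mm is 0.0368.

```bash
python3 -m jog '0,0,0.0368,0,0;0.096,0,0,0,0;0.096,0,0,0,0;0.096,0,0,0,0;0,0,0,0,0'| grep -E 'pos|ft_f';python3 -m jog '0.128,0,0,0,0;0.128,0,0,0,0;0.128,0,0,0,0;0.128,0,0,0,0;0.128,0,0,0,0;0.128,0,0,0,0;0.128,0,0,0,0;0.128,0,0,0,0;0,0,0,0,0'| grep -E 'pos|ft_f';python3 -m jog '0.064,0,0,0,0;0.064,0,0,0,0;0,0,0,0,0'| grep -E 'pos|ft_f'; python3 - <<'E'
from h import *
p,R,c,P,h,L=drive()
for n in ('wrist','scene','side'):
    if n!='wrist': c=grab(n);P=pts(c);h=cv2.cvtColor(c['frame'],cv2.COLOR_RGB2HSV).astype(int)
    q=(P[...,:2]-O)@E.T; d=(P[...,2]>15)&(P[...,2]<24)&(abs(q[...,1])<33)&(q[...,0]>-60)&(q[...,0]<45)&(h[...,2]>90)
    if d.sum()>20: b,a,ct=blob(d)[0]; print(n,a,np.percentile(q[b],[1,50,99],axis=0).round(1).tolist())
E
```

```text
position: [459.1, -246.9, -14.7]
ft_force: [-0.5, -0.0, -0.6]
position: [522.9, -254.0, -14.8]
ft_force: [0.2, 0.2, 0.1]
position: [530.3, -255.0, -14.8]
ft_force: [0.6, 0.6, 0.8]
press xy [-21.86823802   0.09600518] z -14.761579558282515 yaw err -8.813566380856674e-05 F press [0.52870374 0.68945213] 0.8217318000183474 j [ 0.12  0.66  0.35  1.9  -0.36  0.65 -0.99]
wrist 13238 [[-11.1, -32.3], [16.9, -0.0], [42.2, 32.2]]
scene 22 [[-31.1, -15.5], [-14.7, -10.8], [-4.2, -3.3]]
side 226 [[-29.8, -31.4], [16.5, 7.7], [44.3, 32.5]]
```

In the tool's units: 4 mm is 0.064.

```bash
python3 -m jog '0.064,0,0,0,0;0.064,0,0,0,0;0,0,0,0,0'| grep -E 'pos|ft_f';for i in 1; do python3 -m jog '0.024,0,0,0,0;0.024,0,0,0,0;0,0,0,0,0'| grep -E 'pos|ft_f'; done; python3 -m jog '0.016,0,0,0,0;0,0,0,0,0'| grep -E 'pos|ft_f';python3 -m jog '0.016,0,0,0,0;0,0,0,0,0'| grep -E 'pos|ft_f'
```

```text
position: [538.4, -255.8, -14.8]
ft_force: [-0.0, 0.0, -0.7]
position: [540.9, -256.2, -14.8]
ft_force: [0.2, 0.3, 0.2]
position: [541.8, -256.3, -14.8]
ft_force: [-0.0, -0.2, 0.1]
position: [542.1, -256.3, -14.9]
ft_force: [-3.1, 0.7, 1.5]
```

In the tool's units: 1 mm is 0.016.

```bash
python3 -m jog '0.016,0,0,0,0;0,0,0,0,0'| grep -E 'pos|ft_f';python3 -m jog '0.016,0,0,0,0;0,0,0,0,0'| grep -E 'pos|ft_f'; python3 - <<'E'
from h import *
p,R,c,P,h,L=drive()
q=(P[...,:2]-O)@E.T; d=(P[...,2]>15)&(P[...,2]<24)&(abs(q[...,1])<33)&(q[...,0]>-60)&(q[...,0]<45)&(h[...,2]>90)
b,a,ct=blob(d)[0]; print(a,np.percentile(q[b],[1,50,99],axis=0).round(1).tolist())
E
```

```text
position: [542.1, -256.3, -15.0]
ft_force: [-5.4, 0.7, 4.1]
position: [542.1, -256.3, -15.1]
ft_force: [-7.4, 1.6, 5.4]
press xy [-9.93901378  0.09786772] z -15.066161736568974 yaw err -0.0008033799429177368 F press [-7.51188519  0.73863468] 5.431276666714421 j [ 0.12  0.68  0.36  1.86 -0.36  0.67 -1.  ]
9237 [[0.2, -32.3], [20.2, -0.1], [39.4, 32.2]]
```

Drive is home: the push force rises with no further travel, and its rear edge sits at press x ≈ 0. Back off and go over the plunger.

In the tool's units: -55 mm is -0.88, 42 mm is 0.672.

```bash
python3 -m jog '-0.096,0,-0.016,0,0;-0.064,0,0,0,0;0,0,-0.88,0,0;0,0,-0.88,0,0;0,0,0,0,0;0.672,0,0,0,0;0.672,0,0,0,0;0,0,0,0,0;0,0,0,0,0'; python3 - <<'E'
from h import *
where()
for n in ('wrist','scene','side'):
    c=grab(n);P=pts(c);h=cv2.cvtColor(c['frame'],cv2.COLOR_RGB2HSV).astype(int);H,S=h[...,0],h[...,1]
    q=(P[...,:2]-O)@E.T; d=((H<8)|(H>172))&(S>120)&(np.hypot(q[...,0]-65,q[...,1])<40)&(P[...,2]>55)
    if d.sum()>5: print(n,'plunger',d.sum(),np.percentile(P[d][:,2],90),np.median(q[d],0))
    d=(P[...,2]>15)&(P[...,2]<24)&(abs(q[...,1])<33)&(q[...,0]>-60)&(q[...,0]<45)&(h[...,2]>90)
    if d.sum()>30: b,a,ct=blob(d)[0]; print(n,a,np.percentile(q[b],[1,50,99],axis=0).round(1).tolist())
E
```

```text
clock: 26.6
position: [617.0, -264.8, 94.9]
tcp_rot: [-3.136, 0.177, 0.003]
ft_force: [1.0, -0.6, -0.2]
opening: 0.006
grip_force: 0.0
press xy [6.53998415e+01 3.42862855e-02] z 94.91971167434912 yaw err -0.0006282232353533174 F press [ 1.07321571 -0.44789226] -0.24572463361817598 j [ 0.06  0.62  0.42  1.64 -0.3   0.95 -1.09]
wrist plunger 1785 81.18706684372248 [69.89634177 -0.31460281]
wrist 256 [[4.9, -32.9], [23.4, -28.8], [32.6, -20.8]]
scene plunger 137 81.57644737724563 [63.10874918 -3.30801606]
scene 386 [[-0.4, -32.6], [21.5, -2.1], [44.7, 32.3]]
side plunger 91 81.28084744364412 [63.50690487  7.52211232]
side 192 [[0.6, -31.8], [21.0, 1.8], [44.7, 32.6]]
```

Drive still home. Descend to the plunger top: contact is expected at TCP ≈ 53 and the stop at ≈ 39.

In the tool's units: 20 mm is 0.32, 15 mm is 0.24.

```bash
python3 -m jog '0,0,0.32,0,0;0,0,0.24,0,0;0,0,0.08,0,0;0,0,0,0,0'| grep -E 'pos|ft_f';python3 -m jog '0,0,0.064,0,0;0,0,0.064,0,0;0,0,0.064,0,0;0,0,0,0,0'| grep -E 'pos|ft_f';python3 -m jog '0,0,0.032,0,0;0,0,0.016,0,0;0,0,0,0,0'| grep -E 'pos|ft_f'
```

```text
position: [617.9, -264.8, 55.4]
ft_force: [0.2, -0.0, -0.5]
position: [619.0, -265.3, 45.6]
ft_force: [-2.2, 0.8, 8.2]
position: [619.0, -265.2, 43.1]
ft_force: [-2.5, 2.1, 9.5]
```

In the tool's units: 2 mm is 0.032, -1 mm is -0.016.

```bash
python3 -m jog '-0.016,0,0.032,0,0;0,0,0.032,0,0;0,0,0,0,0'| grep -E 'pos|ft_f';python3 -m jog '0,0,0.032,0,0;0,0,0,0,0'| grep -E 'pos|ft_f';python3 -m jog '0,0,0.032,0,0;0,0,0,0,0'| grep -E 'pos|ft_f'
```

```text
position: [619.0, -265.3, 39.7]
ft_force: [-1.2, 0.9, 12.2]
position: [619.1, -265.3, 39.1]
ft_force: [-4.5, 1.8, 19.0]
position: [619.2, -265.3, 39.0]
ft_force: [-7.9, 4.6, 29.8]
```

Solid stop at TCP 39 (head at 66 mm). Hold a further half second, ease up and retreat.

In the tool's units: -1 mm is -0.016.

```bash
python3 -m jog '0,0,-0.016,0,0;0,0,0,0,0;0,0,0,0,0;0,0,0,0,0;0,0,0,0,0'| grep -E 'clock|pos|ft_f'; python3 -m jog '0,0,-0.128,0,0;0,0,-0.128,0,0;0,0,-0.24,0,0;0,0,-0.64,0,0;0,0,-0.64,0,0;-0.64,0,-0.32,0,0;-0.64,0,0,0,0;-0.64,0,0,0,0;0,0,0,0,0;0,0,0,0,0'
python3 - <<'E'
from h import *
where()
for n in ('wrist','scene','side'):
    c=grab(n);P=pts(c);h=cv2.cvtColor(c['frame'],cv2.COLOR_RGB2HSV).astype(int);H,S=h[...,0],h[...,1]
    q=(P[...,:2]-O)@E.T; d=((H<8)|(H>172))&(S>120)&(np.hypot(q[...,0]-65,q[...,1])<40)&(P[...,2]>55)
    if d.sum()>5: print(n,'plunger z',d.sum(),np.percentile(P[d][:,2],90))
    d=(P[...,2]>15)&(P[...,2]<24)&(abs(q[...,1])<33)&(q[...,0]>-60)&(q[...,0]<45)&(h[...,2]>90)
    if d.sum()>30: b,a,ct=blob(d)[0]; print(n,'drive',a,np.percentile(q[b],[1,50,99],axis=0).round(1).tolist())
    d=((H<8)|(H>172))&(S>120)&(np.hypot(P[...,0]-526,P[...,1]+444)<50)
    if d.sum()>20: print(n,'stick',np.median(P[d],0).round())
    k=(P[...,2]>13)&(P[...,2]<24)&(np.hypot(P[...,0]-513,P[...,1]+38)<45)
    if k.sum()>20: print(n,'tape',P[k].min(0).round(),P[k].max(0).round())
E
```

```text
clock: 29.62
position: [619.1, -265.3, 39.1]
ft_force: [-6.5, 4.5, 24.6]
clock: 30.88
position: [499.0, -251.3, 165.8]
tcp_rot: [3.137, -0.176, 0.002]
ft_force: [0.3, 0.6, 0.5]
opening: 0.001
grip_force: 0.0
press xy [-53.34488548   0.28348311] z 165.75931977419066 yaw err 0.00015250913541561828 F press [0.24987978 0.67024491] 0.45794872881482485 j [ 0.02  0.35  0.48  1.88 -0.2   0.96 -1.09]
wrist plunger z 1836 81.17112310906214
wrist drive 3128 [[-0.4, -32.2], [22.1, 0.4], [44.4, 32.3]]
wrist stick [ 518. -445.   13.]
wrist tape [487. -63.  13.] [539.  -9.  21.]
scene plunger z 138 81.6376041041503
scene drive 389 [[-0.4, -32.7], [20.7, -1.6], [44.6, 31.8]]
scene stick [ 517. -448.   13.]
scene tape [486. -61.  13.] [539.  -8.  24.]
side plunger z 89 81.47190739899659
side drive 189 [[0.3, -31.8], [21.8, 1.8], [44.2, 31.3]]
side stick [ 517. -443.   12.]
side tape [488. -62.  13.] [540.  -6.  21.]
```

```bash
python3 -c "
from plant import job_done
print(job_done())"
```

```text
the job is handed in; nothing more can be done
None
```

The job is handed in: the stick is in the dish, the drive is home against the end stop, and the plunger was pressed to its stop, held for about 1 s and sprang back; the tape roll did not move and nothing touched the mug or can, though I did not re-measure those two.

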